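# Mark a tag in the hand press, then hold the loupe over the mark

### The arm

A 6-joint arm with a two-finger parallel gripper is mounted at the origin on the work surface; the furniture and walls round the work are solid. World frame = base frame: x ahead of the robot, y to its left, z up, the work surface at z = 0. Lengths are in m, angles in rad, forces in N, time in s.
With the tool pointing down it reaches from about 0.35 to 0.85 m from the base axis. Payload 8.1 kg.
Tool frame: the origin (TCP) lies between the finger pads; the fingertips stand 11 mm ahead of it and the grasp point (between the pads) lies 8 mm behind it (robot.tips_ahead is the distance from the TCP to the fingertips, in m); z points along the fingers, y is the line along which they close (so a half turn about z gives the same grasp; the last joint's range is limited). The gripper opens to 93 mm and grips with 3 to 60 N. Pads are 15 mm wide; open, the fingers measure 128 mm over their backs; the gripper's body (75 mm by 188 mm) begins 65 mm behind the grasp point.
Start: joints at [1.238, 0.13, 1.488, -0, 1.523, -0.085], TCP at [0.147, 0.582, 0.23] pointing down, gripper open.
Joint ranges: [-2.96, 2.96], [-0.89, 2.26], [0.02, 2.5], [-1.34, 4.48], [0, 2.73], [-2.66, 2.66]. Speed limits (rad/s): [2.39, 2.39, 2.79, 3.14, 3.14, 3.14].

### API

Orientations are given as a rotation vector (axis times angle).
In Python, from plant import robot gives the robot as it stands. The module is installed in compiled form; this text tells all that it offers.
- The arm moves only by the tool move_arm, never from a script. Its argument "deltas" is one flat list of numbers, 7 for each row, row after row: the shift along the tool's x, y, z in m, then the turn, a rotation vector about the tool's x, y, z in rad, then the opening, from 0 (shut) to 1 (fully open). A call has 1 to 12 rows; each row is the pose to reach, as a shift and turn from the pose commanded when the call began, along the tool's axes at that moment; what a row does not reach only later rows make up. A row lasts 1/8 s, in which the tool goes at most 62.5 mm and 10.7 degrees, less where a joint would pass 70% of its speed; a pose out of reach is approached as far as the arm can. A call with a gripper value outside its range is refused whole. The fingers move at their own pace and stop on an object; "squeeze" is the grip in N (left out, the last holds). Time passes only in rows, so rows that repeat a pose let the fingers close. It gives the time, the measured TCP pose, the force, the opening and the grip force at its end, in the units of the state.
- robot.read_state(): the state, without advancing time (a new reading comes with each control period).
- robot.read_camera(name): name is "side" or "top" or "wrist"; returns (picture, depth): 420x560x3 uint8, red, green, blue; 420x560 float32, m along the optical axis (not along the pixel's ray), 0 where there is no reading.
- robot.camera_model(name): a dict with "K" (3x3 intrinsics, pixels), "R" (3x3) and "t" (3): a world point X has camera coordinates R X + t; the wrist camera has in their place "tool_from_camera" (4x4, takes a point from camera to tool coordinates, whose origin is the TCP and whose axes are the flange's). Camera axes: x right, y down, z forward; pixel columns grow to the right and rows downward; lengths in m; the calibration is good to about 2 mm. The wrist camera is an equidistant fisheye: a pixel r from the principal point sees the ray r / f radians off the axis. A picture is of the moment at which its call begins: read the wrist's pose just before it. camera_model takes no time and is no camera call.
- robot.close_job(): hands the job in; it is judged then, once.
Trained networks look in the newest picture that a camera, given by its name, has taken for a name from the list of things; names that differ only in an ending like _2 or _b are one class to them, and where a whole thing is asked for, a point or a joint stands for the part that bears it (a point fixed in the world has none). Each returns a list of dicts, best first, with "confidence" (0 to 1); they miss things now and then, are a little off and sometimes report something else, mostly with a low value. They report only what shows in the picture. A call takes as long as a camera call. They do not tell look-alikes from the thing itself.
- robot.recognise(camera, label): "uv" ([column, row] in pixels, amid what is visible of it).
The state is a dict: "t": time; "q": joint angles; "dq": joint speeds; "joint_torque": joint torques, N m; "tool_pos": TCP position; "orientation": TCP orientation; "force": force on the tool from outside, world axes, zero at the start; "wrist_torque": the same for the moment, N m; "opening": finger opening in m; "gripper_force": force on a finger pad.
Only numpy, scipy, OpenCV 4.12 (cv2) and the standard library are available. Lean on these libraries where they do the work, as an engineer would, in place of code of your own. Each camera call takes 0.05 s, during which the arm holds its last target. There are 200 camera calls.

### The job

Pull the red-knobbed lever of the small blue marking press all the way down to its stop so that it marks the brass tag, then let the sprung lever swing back up and let go of it. Then pick up the black eye loupe, lift it clear over the row of vials, and hold it upright about a centimetre above the brass tag, centred on the ring and cross and touching nothing of the press; finish there, still holding the loupe steady in the gripper. Leave the three vials standing where they are.

Things in the scene. Friction and masses are not known exactly. Their poses are not given: they have to be found in the camera images.
- press: Blue marking press fixed in place: base 132 mm long (x -39 to +93), 40 mm wide, 25 mm high, rubber feet. All stands on a 2 mm mat (top at z = 0.002). Origin: on the mat under the tag centre; x points from the tag to the lever's hinge, y along the hinge axis, z up. The hinge cheeks, together 34 mm wide, stand at x 57 to 85, up to 64 mm high.
- mark (a point): Centre of the ring and cross on the brass tag, on its top face, 30 mm above the mat (z = 0.032); the tag is a disc 32 mm across. Axes as the press.
- lever_hinge (a point): Point on the lever's hinge axis in the middle of the press, 70 mm behind the mark (press +x), 52 mm above the mat. Axes as the press.
- lever_knob (a point): Centre of the red ball knob, 24 mm across, at the end of the lever, 115 mm from the hinge axis. The lever's bar is 11 mm wide. Pinch the ball from above along the press's y axis.
- press_lever (a joint): Lever angle, rad. 0: at rest, up and leaning 0.23 rad back from vertical, away from the tag. Grows as the knob is pulled over the top towards the tag and down; 1.8: the stop, lever level, knob 45 mm in front of the mark (press -x) and 52 mm above the mat, stamp on the tag. A spring returns it in about 1 s when let go; it takes 1 to 4 N at the knob.
- loupe: Black eye loupe, an upright round cup 31 mm across and 27 mm high, 35 g, loose on the mat. Origin at the centre of its underside, z up. It is free on its sides along world x; the vials are on its left. A monitor, 0.42 m high, stands to the right of the work from about x 0.15, y 0.14 to x 0.53, y -0.24: keep the arm over or left of it.
- vial_grey: Glass vial with pale contents and white cap, one of three vials in a row between loupe and press: 20 mm across, 48 mm high, upright; origin at the centre of its underside. A bystander.
- vial_orange: Glass vial with orange contents and black cap, one of three vials in a row between loupe and press: 20 mm across, 48 mm high, upright; origin at the centre of its underside. A bystander.
- vial_red: Glass vial with grey contents and red cap, one of three vials in a row between loupe and press: 20 mm across, 48 mm high, upright; origin at the centre of its underside. A bystander.
Mind the look-alikes: they are no part of the job. Several things have the shape of the loupe; the one meant has the colours described above.

How it is judged:
By the outcome, as a careful person would: the job done as asked, in the order asked, and still so for the second after the job is handed in, while the arm keeps its last pose, push and grip.
It also fails if it takes over 64 s, if anything falls off the work surface, if the arm or the gripper's body presses on something with over 40 N, if the wrist force passes 120 N, or if a joint passes its speed limit or range.

## Working session

There is one attempt and no reset: what is moved stays moved. The work goes in short steps, Python scripts to look and compute and a tool call to move; the robot and the scene stay as the last step left them, time stands still between calls to the robot, and variables do not carry over. Pictures are saved under pics/ and viewed, at most 10 in all, crops included, and the job is handed in when it is done.

Besides the shell and the picture viewer there is one more tool, called after "Emit:" as a command line: name --argument value ..., lists and objects as JSON in quotes. move_arm: Moves the arm, as the interface text tells. Its arguments: {"type":"object","properties":{"deltas":{"type":"array","items":{"type":"number"}},"squeeze":{"type":"number"}},"required":["deltas"]}

```bash
mkdir -p pics; cat > h.py <<'E'
import numpy as np, cv2
from plant import robot
from scipy.spatial.transform import Rotation as Ro
def world(cam,depth,uv):
    m=robot.camera_model(cam);K,R,t=map(np.array,(m['K'],m['R'],m['t']))
    u,v=uv;d=depth[int(round(v)),int(round(u))]
    return R.T@(d*np.linalg.inv(K)@[u,v,1]-t)
def cloud(cam,depth):
    m=robot.camera_model(cam);K,R,t=map(np.array,(m['K'],m['R'],m['t']))
    v,u=np.indices(depth.shape);p=np.stack([u,v,np.ones_like(u)],-1)@np.linalg.inv(K).T*depth[...,None]
    return (p-t)@R
E
python3 - <<'E'
from h import *
s=robot.read_state();print(s['t'],s['tool_pos'],s['orientation'],s['opening'],s['force'])
for c in('top','side'):
    im,d=robot.read_camera(c);cv2.imwrite(f'pics/{c}1.png',im[...,::-1]);np.savez(f'{c}1.npz',im=im,d=d)
    for l in('press','mark','lever_knob','lever_hinge','loupe','vial_grey','vial_orange','vial_red'):
        for r in robot.recognise(c,l)[:4]:
            print(c,l,np.round(r['uv']),round(r['confidence'],2),np.round(world(c,d,r['uv']),3))
E
```

```text
0.0 [0.14695656 0.58116403 0.22858872] [-3.88205170e-01 -3.11713458e+00  2.79514785e-03] 0.09303578367166182 [0.05952974 0.85090873 0.47996308]
top mark [184. 190.] 0.71 [0.504 0.218 0.028]
top lever_knob [180. 169.] 0.53 [0.543 0.207 0.135]
top lever_knob [204. 198.] 0.19 [0.483 0.162 0.033]
top lever_hinge [185. 194.] 0.83 [0.494 0.215 0.032]
top loupe [369. 138.] 0.68 [ 0.663 -0.281  0.027]
top loupe [370. 287.] 0.57 [ 0.258 -0.288  0.027]
top loupe [223. 209.] 0.4 [0.457 0.112 0.029]
top vial_orange [206. 181.] 0.63 [0.527 0.156 0.049]
side press [221. 314.] 0.84 [0.506 0.22  0.029]
side mark [222. 316.] 0.69 [0.503 0.221 0.026]
side lever_knob [202. 271.] 0.78 [0.537 0.219 0.124]
side lever_hinge [220. 315.] 0.82 [0.507 0.222 0.027]
side vial_grey [236. 298.] 0.57 [0.498 0.177 0.034]
side vial_orange [225. 292.] 0.66 [0.525 0.172 0.037]
```

View pics/top1.png

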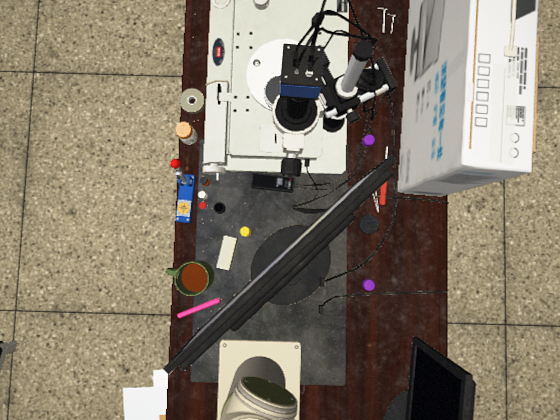

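View pics/side1.png

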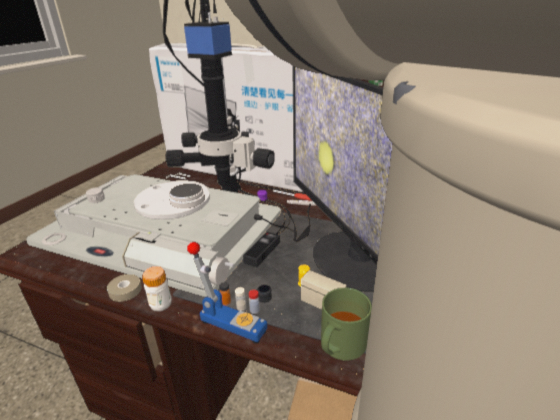

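The top view shows the press at columns 177–194, rows 175–222, with the red knob at (175,163) and the tag at about (183,209). Loupe-shaped candidates are purple (369,139), purple (369,285), yellow (245,231) and black (220,208). Black (220,208), next to the vials at about (203,195), fits the description. I'll confirm it in an enlarged crop and measure.

```bash
python3 - <<'E'
from h import *
a=np.load('top1.npz');b=np.load('side1.npz')
c1=cv2.resize(a['im'][150:240,160:260],None,fx=6,fy=6,interpolation=cv2.INTER_CUBIC)
c2=cv2.resize(b['im'][235:345,180:290],(540,540),interpolation=cv2.INTER_CUBIC)[:, :]
cv2.imwrite('pics/crop1.png',c1[...,::-1])
for n,z in(('top',a),('side',b)):
    P=cloud(n,z['d'])
    h=cv2.cvtColor(z['im'],cv2.COLOR_RGB2HSV).astype(int);H,S,V=h[...,0],h[...,1],h[...,2]
    box=(P[...,0]>.38)&(P[...,0]<.62)&(P[...,1]>.07)&(P[...,1]<.27)&(P[...,2]<.2)&(z['d']>0)
    red=box&((H<6)|(H>174))&(S>170)&(V>90)
    for lab,m in(('blue',box&(H>100)&(H<128)&(S>140)),('red hi',red&(P[...,2]>.1)),('red lo',red&(P[...,2]<.08)),
      ('black',box&(V<30)&(P[...,2]>.012)&(P[...,2]<.06)),('orange',box&(H>7)&(H<22)&(S>150)),('yellowtag',box&(H>12)&(H<28)&(S>60)&(V>150)&(P[...,1]>.19)),('white',box&(S<30)&(V>180)&(P[...,2]>.03)&(P[...,2]<.06))):
        q=P[m]
        if len(q)<3: print(n,lab,len(q));continue
        vv,uu=np.nonzero(m)
        print(n,lab,len(q),'px',uu.min(),uu.max(),vv.min(),vv.max(),'min',q.min(0).round(3),'max',q.max(0).round(3),'med',np.median(q,0).round(3))
        if lab=='blue': print(cv2.minAreaRect(q[q[:,2]<.035][:,:2].astype(np.float32)*1000))
print(robot.camera_model('top'))
# heights of scope base near
P=cloud('top',a['d']);print(P[165,[180,200,215,240,280]].round(3),P[130,[184]].round(3))
E
```

```text
top blue 423 px 176 221 174 222 min [ 0.418  0.117 -0.005] max [0.552 0.241 0.121] med [0.499 0.21  0.026]
((471.49993896484375, 202.65235900878906), (139.1585693359375, 116.91082763671875), 43.79922866821289)
top red hi 73 px 171 180 159 168 min [0.542 0.199 0.163] max [0.563 0.22  0.18 ] med [0.552 0.209 0.173]
top red lo 38 px 199 205 202 208 min [ 0.456  0.156 -0.001] max [0.472 0.182 0.052] med [0.464 0.164 0.049]
top black 69 px 215 224 203 211 min [0.45  0.109 0.022] max [0.472 0.133 0.032] med [0.461 0.122 0.027]
top orange 147 px 176 209 151 236 min [ 0.38   0.153 -0.008] max [0.618 0.246 0.048] med [ 0.524  0.203 -0.001]
top yellowtag 111 px 177 189 202 213 min [ 0.442  0.202 -0.004] max [0.472 0.243 0.037] med [0.456 0.218 0.031]
top white 105 px 178 229 147 237 min [0.381 0.088 0.03 ] max [0.618 0.232 0.06 ] med [0.563 0.163 0.051]
side blue 1038 px 200 266 290 341 min [0.417 0.197 0.   ] max [0.549 0.24  0.068] med [0.499 0.228 0.027]
((482.9239501953125, 218.2047119140625), (38.280487060546875, 130.2140655517578), 85.48788452148438)
side red hi 100 px 188 198 242 253 mi
[... 414 characters left out ...]
x 236 252 312 326 min [0.441 0.2   0.029] max [0.472 0.235 0.035] med [0.457 0.219 0.033]
side white 207 px 187 252 269 310 min [0.464 0.156 0.03 ] max [0.62 0.2  0.06] med [0.6   0.165 0.049]
{'K': array([[421.30621015,   0.        , 280.14086655],
       [  0.        , 421.30621015, 207.2415755 ],
       [  0.        ,   0.        ,   1.        ]]), 'R': array([[ 0.02932239, -0.99956097,  0.00425059],
       [-0.99672828, -0.02955919, -0.07522623],
       [ 0.07531885, -0.00203087, -0.99715743]]), 't': array([-0.05664984,  0.46465114,  1.13018429])}
[[ 0.549  0.199  0.167]
 [ 0.578  0.183  0.004]
 [ 0.569  0.132  0.066]
 [ 0.579  0.07   0.019]
 [ 0.582 -0.039  0.019]] [[0.655 0.213 0.083]]
```

View pics/crop1.png

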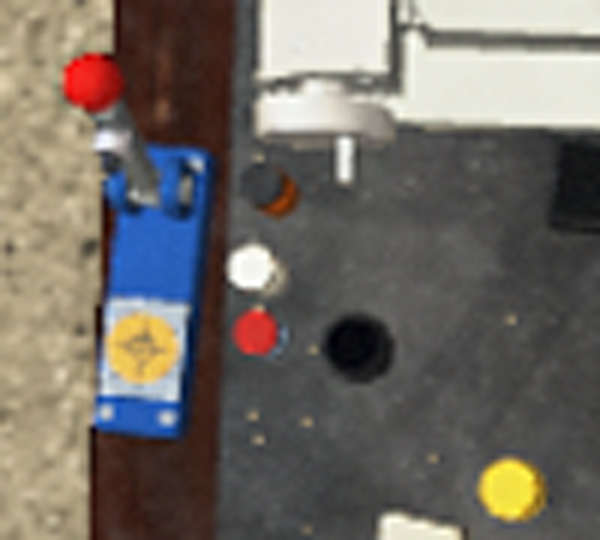

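Crop confirmed: the black cup at (358,348) in the crop, pixel (220,208) in the full image, is the right loupe. The purple and yellow ones are decoys. The press estimate is mark (0.457, 0.219), yaw about -4.5°, knob about (0.552, 0.212, 0.166). This agrees with the given geometry. Moving above the knob.

Emit:
move_arm --deltas '[-0.048,-0.026,-0.003,0,0,-0.017,1,-0.096,-0.052,-0.006,0,0,-0.034,1,-0.144,-0.078,-0.009,0,0,-0.051,1,-0.193,-0.104,-0.012,0,0,-0.068,1,-0.241,-0.13,-0.015,0,0,-0.085,1,-0.29,-0.156,-0.018,0,0,-0.102,1,-0.338,-0.181,-0.021,0,0,-0.119,1,-0.386,-0.207,-0.021,0,0,-0.136,1,-0.434,-0.233,-0.021,0,0,-0.153,1,-0.4826,-0.2591,-0.021,0,0,-0.17,1,-0.4826,-0.2591,-0.021,0,0,-0.17,0.6]'

```text
t: 2.28
tool_pos: [0.5536, 0.209, 0.2502]
orientation: [0.129, 3.139, -0.001]
force: [-0.9, 0.8, -0.5]
opening: 0.0872
gripper_force: 0.0
```

```bash
cat >> h.py <<'E'
def pose(s):
    T=np.eye(4);T[:3,:3]=Ro.from_rotvec(s['orientation']).as_matrix();T[:3,3]=s['tool_pos'];return T
def wpix(uv,depth,s):
    "wrist pixel -> world; depth along axis"
    m=robot.camera_model('wrist');K=np.array(m['K']);x=(np.array(uv)-K[:2,2])/np.array([K[0,0],K[1,1]]);r=np.hypot(*x)
    d=depth[int(round(uv[1])),int(round(uv[0]))]
    k=np.tan(r)/max(r,1e-9)
    return (pose(s)@np.array(m['tool_from_camera'])@np.array([x[0]*k*d,x[1]*k*d,d,1]))[:3]
E
python3 - <<'E'
from h import *
s=robot.read_state();im,d=robot.read_camera('wrist');cv2.imwrite('pics/w1.png',im[...,::-1]);np.savez('w1.npz',im=im,d=d)
T=pose(s);print(s['t'],T.round(3),s['opening'],s['force'].round(1) if hasattr(s['force'],'round') else s['force'])
for l in('mark','lever_knob','loupe','vial_red','vial_grey','vial_orange'):
    for r in robot.recognise('wrist',l)[:3]: print(l,np.round(r['uv']),round(r['confidence'],2),wpix(r['uv'],d,s).round(4))
E
```

```text
2.275 [[-0.997  0.082 -0.     0.554]
 [ 0.082  0.997 -0.001  0.209]
 [-0.    -0.001 -1.     0.25 ]
 [ 0.     0.     0.     1.   ]] 0.08719766926819325 [-0.9  0.8 -0.5]
mark [278. 142.] 0.97 [0.5036 0.2161 0.0276]
lever_knob [276. 214.] 0.92 [0.5447 0.2097 0.1719]
loupe [199. 112.] 0.75 [0.4591 0.1272 0.0292]
loupe [  9. 270.] 0.74 [ 0.6565 -0.2693  0.0257]
vial_red [276. 213.] 0.7 [0.5439 0.21   0.1722]
vial_red [230. 116.] 0.56 [0.4682 0.1661 0.0506]
vial_grey [237. 138.] 0.76 [0.4929 0.1712 0.0488]
vial_orange [239. 169.] 0.57 [0.5276 0.1698 0.0503]
```

View pics/w1.png

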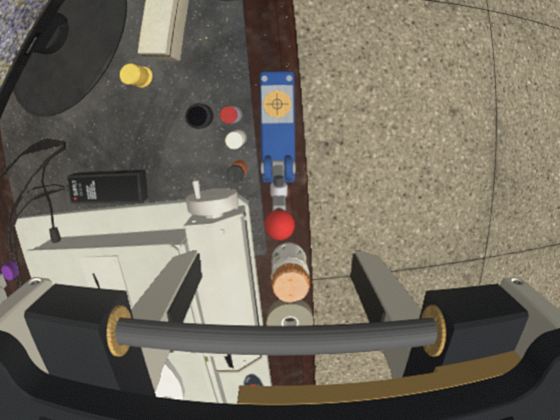

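The wrist view shows the tag ring and cross at (278,103), the red knob at (280,225), the hinge at (279,168), the black loupe at (199,115) and the vials at (230,115), (235,139) and (238,169). I'll compute their positions.

```bash
python3 - <<'E'
from h import *
s=robot.read_state();z=np.load('w1.npz');d=z['d'];im=z['im']
for n,uv in(('mark',(278,103)),('knob',(280,225)),('loupe',(199,115)),('loupe_r',(210,116)),('fr',(264,77)),('fl',(291,77)),('foot',(277,74))):print(n,wpix(uv,d,s).round(4))
h=cv2.cvtColor(im,cv2.COLOR_RGB2HSV).astype(int);H,S,V=np.moveaxis(h,2,0)
def pts(m,r):
    v,u=np.nonzero(m);k=[(a,b) for a,b in zip(u,v) if r[0]<=a<=r[1] and r[2]<=b<=r[3] and d[b,a]>0]
    return np.array([wpix(p,d,s) for p in k])
for n,m,r in(('tag',(H>10)&(H<30)&(S>70)&(V>130),(260,295,85,120)),('knob',((H<6)|(H>174))&(S>150),(260,300,200,245)),('black',V<45,(180,216,98,132)),('blue',(H>100)&(H<128)&(S>140),(255,300,65,190))):
    q=pts(m,r);
    if n=='blue': q=q[(q[:,2]<.032)&(q[:,2]>.02)];print(cv2.minAreaRect((q[:,:2]*1000).astype(np.float32)))
    if n=='black': q=q[q[:,2]>.024]
    print(n,len(q),q.min(0).round(4),q.max(0).round(4),((q.min(0)+q.max(0))/2).round(4),q.mean(0).round(4))
    if n=='black': print(cv2.minEnclosingCircle((q[:,:2]*1000).astype(np.float32)))
E
```

```text
mark [0.4556 0.2232 0.0342]
knob [0.5485 0.2167 0.1793]
loupe [0.4602 0.1311 0.0303]
loupe_r [0.4629 0.1427 0.0238]
fr [0.424  0.2098 0.0301]
fl [0.4262 0.2403 0.0292]
foot [0.4215 0.2247 0.0282]
tag 585 [0.4405 0.2062 0.0308] [0.4716 0.2369 0.036 ] [0.456  0.2216 0.0334] [0.4562 0.2218 0.0336]
knob 716 [ 0.54    0.205  -0.0014] [0.6323 0.2332 0.1802] [0.5862 0.2191 0.0894] [0.5513 0.2163 0.1709]
black 350 [0.4479 0.1147 0.0241] [0.4728 0.143  0.0319] [0.4604 0.1288 0.028 ] [0.4605 0.1276 0.0295]
((460.41607666015625, 129.2164764404297), 14.551493644714355)Traceback (most recent call last):
  File "<stdin>", line 9, in <module>
  File "<stdin>", line 7, in pts
  File "h.py", line 16, in wpix
    m=robot.camera_model('wrist');K=np.array(m['K']);x=(np.array(uv)-K[:2,2])/np.array([K[0,0],K[1,1]]);r=np.hypot(*x)
ValueError: time passes only in moves, steps and waits
```

Emit:
move_arm --deltas '[0.0017,0.0044,0.02,0,0,0,0.6,0.0017,0.0044,0.045,0,0,0,0.55,0.0017,0.0044,0.07,0,0,0,0.55,0.0017,0.0044,0.092,0,0,0,0.55,0.0017,0.0044,0.092,0,0,0,0.4,0.0017,0.0044,0.092,0,0,0,0.2,0.0017,0.0044,0.092,0,0,0,0,0.0017,0.0044,0.092,0,0,0,0,0.0017,0.0044,0.092,0,0,0,0]' --squeeze 10

```text
t: 3.75
tool_pos: [0.5501, 0.2123, 0.159]
orientation: [-0.125, -3.138, 0.011]
force: [-3.0, -20.0, 0.6]
opening: 0.0233
gripper_force: 10.0
```

Emit:
move_arm --deltas '[0,-0.001,0,0,0,0,0,0,-0.002,0,0,0,0,0,0,-0.002,0,0,0,0,0]'

```text
t: 4.12
tool_pos: [0.55, 0.2121, 0.159]
orientation: [-0.124, -3.139, 0.006]
force: [-1.7, -11.4, -0.6]
opening: 0.0235
gripper_force: 10.0
```

Emit:
move_arm --deltas '[0,-0.0022,0,0,0,0,0,0.0205,-0.0022,-0.0029,0,0,0,0,0.0411,-0.0022,-0.002,0,0,0,0,0.0613,-0.0022,0.0025,0,0,0,0,0.0803,-0.0022,0.0105,0,0,0,0,0.0976,-0.0022,0.0219,0,0,0,0,0.0976,-0.0022,0.0219,0,0,0,0]'

```text
t: 5.0
tool_pos: [0.4516, 0.2187, 0.1372]
orientation: [-0.122, -3.139, 0.004]
force: [-2.3, -10.7, 5.9]
opening: 0.0223
gripper_force: 10.1
```

Emit:
move_arm --deltas '[0.015,-0.0025,0.0142,0,0,0,0,0.0272,-0.0027,0.0309,0,0,0,0,0.0362,-0.0028,0.0495,0,0,0,0,0.0417,-0.0028,0.0694,0,0,0,0,0.0436,-0.0028,0.09,0,0,0,0,0.0436,-0.0028,0.092,0,0,0,0,0.0436,-0.0028,0.092,0,0,0,0]'

```text
t: 5.88
tool_pos: [0.4081, 0.2211, 0.0454]
orientation: [-0.122, -3.138, -0.001]
force: [-7.6, 0.8, 2.9]
opening: 0.0228
gripper_force: 10.0
```

```bash
python3 - <<'E'
from h import *
im,d=robot.read_camera('side');cv2.imwrite('pics/s2.png',cv2.resize(im[230:360,160:320],None,fx=4,fy=4)[...,::-1])
E
```

```text
(no output)
```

View pics/s2.png

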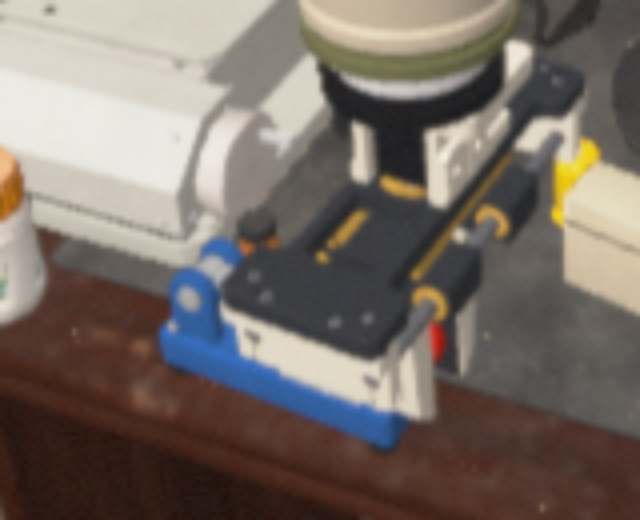

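The gripper hides the lever in this picture. The red knob shows between the fingers at (435,342) and the hinge at (195,300), and the lever looks about level. The vertical force is only 2.9 N, so I'll press a little further to feel the stop.

Emit:
move_arm --deltas '[0,0,0.002,0,0,0,0,0,0,0.004,0,0,0,0,0,0,0.004,0,0,0,0]'

```text
t: 6.3
tool_pos: [0.4081, 0.2211, 0.0416]
orientation: [-0.122, -3.137, -0.001]
force: [-7.3, 0.6, 1.8]
opening: 0.0234
gripper_force: 10.0
```

```bash
python3 - <<'E'
from h import *
s=robot.read_state();im,d=robot.read_camera('wrist');cv2.imwrite('pics/w2.png',im[...,::-1]);np.savez('w2.npz',im=im,d=d)
m=robot.camera_model('wrist');print(np.array(m['tool_from_camera']).round(3))
E
```

```text
[[-0.001 -0.954 -0.299  0.083]
 [ 1.    -0.001 -0.     0.   ]
 [-0.    -0.299  0.954 -0.155]
 [ 0.     0.     0.     1.   ]]
```

View pics/w2.png

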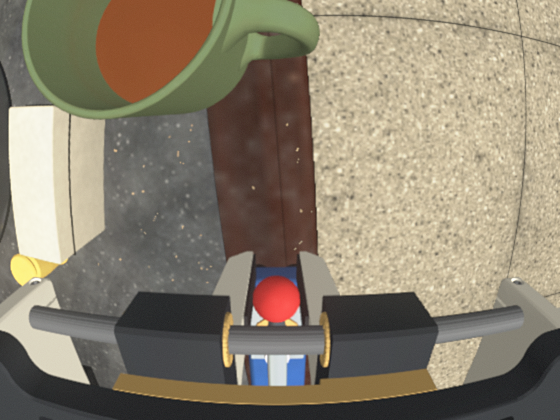

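The knob sits between the fingers at (276,298), with the blue press nose behind it at (275,272). I'll get the knob centre from the depth.

```bash
python3 - <<'E'
from h import *
from scipy.optimize import least_squares
s=robot.read_state();z=np.load('w2.npz');im,d=z['im'],z['d']
H,S,V=np.moveaxis(cv2.cvtColor(im,cv2.COLOR_RGB2HSV).astype(int),2,0)
v,u=np.nonzero(((H<6)|(H>174))&(S>160)&(d>0));k=(abs(u-276)<26)&(abs(v-298)<26);u,v=u[k][::3],v[k][::3]
m=robot.camera_model('wrist');K=np.array(m['K'])
x=(np.stack([u,v],-1)-K[:2,2])/K[0,0];r=np.hypot(*x.T);D=d[v,u];t=(np.tan(r)/r*D)[:,None]*x
q=(pose(s)@np.array(m['tool_from_camera'])@np.c_[t,D,np.ones(len(D))].T)[:3].T
c=least_squares(lambda c:np.linalg.norm(q-c,axis=1)-.012,q.mean(0)-[0,0,.008],loss='soft_l1',f_scale=.001).x
print(len(q),c.round(4),s['tool_pos'],s['force'],q[:,2].max())
E
```

```text
548 [0.414  0.2209 0.0572] [0.40807117 0.22111399 0.04159916] [-8.15843121  0.94292321  3.09409835] 0.07084848075922182
```

Emit:
move_arm --deltas '[0.001,0,0,0,0,0,0,0.002,0,0,0,0,0,0,0.002,0,0.0015,0,0,0,0,0.002,0,0.0025,0,0,0,0]' --squeeze 40

```text
t: 6.85
tool_pos: [0.4079, 0.2212, 0.039]
orientation: [0.122, 3.137, 0.001]
force: [1.3, 1.1, 3.6]
opening: 0.0222
gripper_force: 40.0
```

```bash
cat >> h.py <<'E'
from scipy.optimize import least_squares
def ball(name):
    s=robot.read_state();im,d=robot.read_camera('wrist');np.savez(name,im=im,d=d)
    H,S,V=np.moveaxis(cv2.cvtColor(im,cv2.COLOR_RGB2HSV).astype(int),2,0)
    v,u=np.nonzero(((H<6)|(H>174))&(S>160)&(d>0));k=(abs(u-276)<28)&(abs(v-298)<32);u,v=u[k][::3],v[k][::3]
    m=robot.camera_model('wrist');K=np.array(m['K'])
    x=(np.stack([u,v],-1)-K[:2,2])/K[0,0];r=np.hypot(*x.T);D=d[v,u];t=(np.tan(r)/r*D)[:,None]*x
    q=(pose(s)@np.array(m['tool_from_camera'])@np.c_[t,D,np.ones(len(D))].T)[:3].T
    c=least_squares(lambda c:np.linalg.norm(q-c,axis=1)-.012,q.mean(0)-[0,0,.008],loss='soft_l1',f_scale=.001).x
    print(len(q),'px',u.mean(),v.mean(),'ball',c.round(4),'tcp',np.round(s['tool_pos'],4),'F',np.round(s['force'],1),s['opening'])
    return im,d
E
python3 -c "
from h import *
ball('w3.npz')
z=np.load('w2.npz');d=z['d'];print(K:=0)
"
```

```text
543 px 275.8158379373849 299.18232044198896 ball [0.414  0.2209 0.0548] tcp [0.4079 0.2212 0.039 ] F [1.3 1.1 3.6] 0.022159567023935855
0
```

Emit:
move_arm --deltas '[0.001,0,0.0005,0,0,0,0,0.001,0,0.001,0,0,0,0,0.001,0,0.001,0,0,0,0]'

```text
t: 7.28
tool_pos: [0.4079, 0.2212, 0.0386]
orientation: [0.122, 3.135, 0.002]
force: [4.3, -0.4, 6.7]
opening: 0.0219
gripper_force: 40.0
```

```bash
python3 -c "
from h import *
ball('w4.npz')"
```

```text
546 px 276.23260073260076 299.2912087912088 ball [0.4139 0.2208 0.0544] tcp [0.4079 0.2212 0.0386] F [ 4.3 -0.4  6.7] 0.021861702672413216
```

The force is now rising and the tool moved only 0.4 of the 1 mm commanded, with the ball at z = 0.054 as specified for the stop. One more firm nudge.

Emit:
move_arm --deltas '[0,0,0.001,0,0,0,0,0,0,0.002,0,0,0,0,0,0,0.002,0,0,0,0]'

```text
t: 7.7
tool_pos: [0.408, 0.2213, 0.0374]
orientation: [0.122, 3.135, 0.002]
force: [-0.3, -2.0, 15.9]
opening: 0.0221
gripper_force: 40.0
```

```bash
python3 -c "
from h import *
ball('w5.npz')"
```

```text
548 px 275.4379562043796 299.27372262773724 ball [0.414  0.2209 0.0533] tcp [0.408  0.2213 0.0374] F [-0.3 -2.  15.9] 0.022090460709653717
```

```bash
python3 - <<'E'
from h import *
s=robot.read_state();z=np.load('w5.npz');im,d=z['im'],z['d']
for u in(262,276,292):
  for v in range(318,384,5):
    p=wpix((u,v),d,s); print(u,v,im[v,u],p.round(4))
cv2.imwrite('pics/w5c.png',cv2.resize(im[240:390,200:350],None,fx=4,fy=4,interpolation=cv2.INTER_CUBIC)[...,::-1])
E
```

```text
262 318 [194 130 130] [0.4207 0.2135 0.0598]
262 323 [183 166 144] [0.4458 0.21   0.0304]
262 328 [78 74 75] [0.3771 0.2202 0.1243]
262 333 [95 92 91] [0.3767 0.2203 0.1269]
262 338 [115 113 113] [0.3779 0.2202 0.1275]
262 343 [135 134 134] [0.3793 0.2201 0.1278]
262 348 [145 146 146] [0.38  0.22  0.129]
262 353 [134 133 130] [0.3811 0.2199 0.1297]
262 358 [221 227 228] [0.4755 0.207  0.0306]
262 363 [107 140 204] [0.4827 0.2062 0.028 ]
262 368 [ 78 123 195] [0.4884 0.2056 0.0273]
262 373 [ 78 124 198] [0.4925 0.2052 0.0284]
262 378 [ 78 127 201] [0.4981 0.2046 0.028 ]
262 383 [ 76 126 205] [0.503  0.2041 0.0285]
276 318 [249  83  79] [0.4172 0.2208 0.0652]
276 323 [156 101 103] [0.4264 0.2201 0.0571]
276 328 [79 74 74] [0.377  0.2238 0.1247]
276 333 [97 96 95] [0.3767 0.2238 0.1272]
276 338 [116 114 113] [0.3782 0.2237 0.1275]
276 343 [136 134 135] [0.3795 0.2236 0.1279]
276 348 [147 146 145] [0.3807 0.2235 0.1285]
276 353 [130 130 129] [0.3818 0.2234 0.1292]
276 358 [212 221 220] [0.4483 0.2184 0.0603]
276 363 [216 222 221] [0.4531 0.218  0.0593]
276 368 [216 222 222] [0.4566 0.2177 0.0599]
276 373 [215 222 222] [0.4609 0.2174 0.0597]
276 378 [215 221 222] [0.4654 0.217  0.0595]
276 383 [216 223 224] [0.47   0.2167 0.0594]
292 318 [216 222 223] [0.4435 0.2285 0.0303]
292 323 [200 192 177] [0.4474 0.2283 0.0303]
292 328 [77 73 72] [0.3769 0.228  0.1254]
292 333 [95 91 92] [0.3778 0.2279 0.1263]
292 338 [119 117 117] [0.3779 0.2278 0.1282]
292 343 [136 135 134] [0.3795 0.2277 0.1284]
292 348 [145 145 144] [0.3803 0.2276 0.1294]
292 353 [131 131 131] [0.384  0.2275 0.1273]
292 358 [215 222 224] [0.4773 0.2268 0.0304]
292 363 [ 89 128 201] [0.4845 0.2265 0.0279]
292 368 [ 77 124 202] [0.4897 0.2263 0.0277]
292 373 [ 80 127 209] [0.4939 0.226  0.0286]
292 378 [ 81 129 211] [0.5001 0.2257 0.0278]
292 383 [ 79 130 215] [0.5057 0.2255 0.0277]
```

View pics/w5c.png

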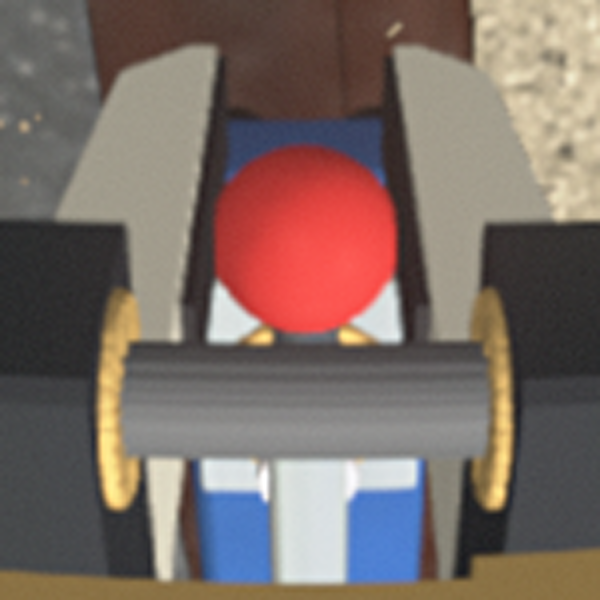

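The picture shows the lever bar running level (z 0.059–0.060 along its length) with the stamp on the tag, and the stop holds 16 N. So the lever is at its stop. Now I let it swing back up, following with a light grip.

Emit:
move_arm --deltas '[-0.0019,0,-0.0221,0,0,0,0,-0.0074,0,-0.042,0,0,0,0,-0.0164,0,-0.0606,0,0,0,0,-0.0286,0,-0.0773,0,0,0,0,-0.0436,0.0003,-0.0915,0,0,0,0,-0.0609,0.0005,-0.1029,0,0,0,0,-0.0799,0.0007,-0.1109,0,0,0,0,-0.1001,0.0009,-0.1154,0,0,0,0,-0.1207,0.001,-0.1163,0,0,0,0,-0.138,0.001,-0.1145,0,0,0,0,-0.138,0.001,-0.1145,0,0,0,0]' --squeeze 8

```text
t: 9.12
tool_pos: [0.5375, 0.2112, 0.1499]
orientation: [-0.12, -3.123, 0.003]
force: [-38.3, -1.5, 31.0]
opening: 0.0006
gripper_force: 22.4
```

The ball slipped out of the pads and the lever is back at rest, with the closed fingers pressing on it. Backing off towards the tag, then up.

Emit:
move_arm --deltas '[0.006,0,0,0,0,0,0,0.015,0,0,0,0,0,0,0.03,0,0,0,0,0,0,0.045,0,-0.02,0,0,0,0.2,0.05,0,-0.06,0,0,0,0.5,0.05,0.01,-0.09,0,0,0,0.6,0.05,0.01,-0.09,0,0,0,0.6]'

```text
t: 10.0
tool_pos: [0.4959, 0.2255, 0.2424]
orientation: [0.122, 3.135, 0.002]
force: [-0.2, -0.0, -0.6]
opening: 0.0356
gripper_force: 0.0
```

```bash
python3 - <<'E'
from h import *
im,d=robot.read_camera('side');cv2.imwrite('pics/s3.png',im[...,::-1])
s=robot.read_state();imw,dw=robot.read_camera('wrist');np.savez('w6.npz',im=imw,d=dw)
big=np.vstack([cv2.resize(im[150:360,140:320],(480,560))]);
cv2.imwrite('pics/c3.png',np.hstack([cv2.resize(im[230:350,170:290],(400,400)),cv2.resize(imw,(400,400))])[...,::-1])
print(s['tool_pos'],s['orientation'],s['force'],s['opening'])
for l in('lever_knob','loupe','vial_red','vial_grey','vial_orange'):
    for r in robot.recognise('wrist',l)[:3]: print(l,np.round(r['uv']),round(r['confidence'],2),wpix(r['uv'],dw,s).round(4))
E
```

```text
[0.49501336 0.22499132 0.24025218] [1.21802856e-01 3.13752042e+00 2.85058713e-04] [-0.08717403  0.77657892 -0.31309759] 0.03977550010136524
lever_knob [263. 273.] 0.95 [0.5431 0.2107 0.1473]
loupe [188. 162.] 0.79 [0.457  0.1253 0.0277]
loupe [  7. 294.] 0.6 [ 0.6448 -0.2778  0.0228]
vial_red [221. 167.] 0.73 [0.4642 0.1685 0.05  ]
vial_red [264. 274.] 0.7 [0.5436 0.2112 0.1477]
vial_red [188. 162.] 0.22 [0.4582 0.1254 0.0281]
vial_grey [228. 192.] 0.8 [0.4924 0.1732 0.0501]
vial_orange [229. 218.] 0.7 [0.524  0.1687 0.0445]
```

View pics/c3.png

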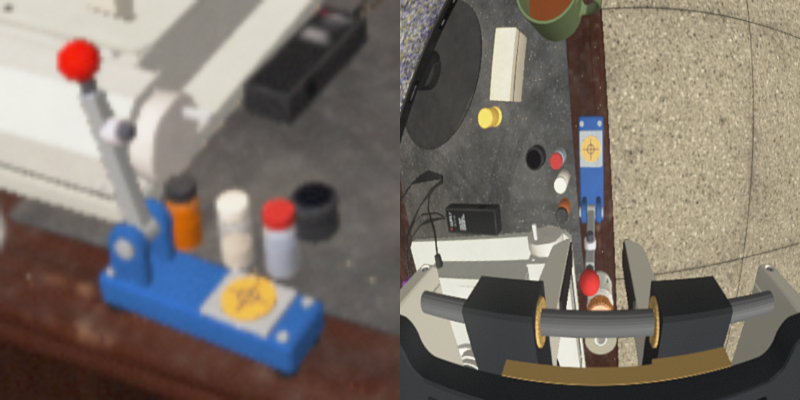

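The pictures show the lever fully back up and free (knob at (78,60) left, (590,283) right), all three vials standing, and the black loupe at (315,208) left. Now turning the gripper 90° and moving above the loupe.

Emit:
move_arm --deltas '[0.003,-0.013,0,0,0,0.17,0.6,0.006,-0.026,0,0,0,0.34,0.6,0.01,-0.039,0,0,0,0.51,0.6,0.013,-0.052,0,0,0,0.68,0.6,0.016,-0.065,0,0,0,0.85,0.6,0.02,-0.078,0,0,0,1.02,0.6,0.023,-0.09,0.01,0,0,1.19,0.6,0.026,-0.102,0.03,0,0,1.36,0.6,0.0261,-0.1024,0.05,0,0,1.492,0.6,0.0261,-0.1024,0.07,0,0,1.492,0.6,0.0261,-0.1024,0.07,0,0,1.492,0.6,0.0261,-0.1024,0.07,0,0,1.492,0.6]'

```text
t: 11.85
tool_pos: [0.4606, 0.1249, 0.1702]
orientation: [2.22, 2.223, 0.0]
force: [-0.4, 0.3, 1.4]
opening: 0.056
gripper_force: 0.0
```

```bash
python3 - <<'E'
from h import *
P=cloud('top',np.load('top1.npz')['d'])
for r in range(164,184,3): print(r,P[r,[208,213,217,221]][:,[0,2]].round(3).tolist())
s=robot.read_state();im,d=robot.read_camera('wrist');np.savez('w7.npz',im=im,d=d);cv2.imwrite('pics/w7.png',im[...,::-1])
print(s['t'],s['q'],pose(s).round(3),s['opening'])
for l in('loupe','mark','vial_red'):
    for r in robot.recognise('wrist',l)[:3]: print(l,np.round(r['uv']),round(r['confidence'],2),wpix(r['uv'],d,s).round(4))
E
```

```text
164 [[0.575, 0.044], [0.571, 0.066], [0.572, 0.061], [0.575, 0.047]]
167 [[0.56, 0.084], [0.56, 0.084], [0.561, 0.08], [0.563, 0.073]]
170 [[0.552, 0.082], [0.552, 0.085], [0.553, 0.081], [0.555, 0.071]]
173 [[0.549, 0.054], [0.549, 0.057], [0.547, 0.07], [0.55, 0.052]]
176 [[0.548, 0.001], [0.549, -0.001], [0.539, 0.073], [0.549, 0.002]]
179 [[0.54, 0.004], [0.541, -0.0], [0.531, 0.072], [0.541, 0.003]]
182 [[0.527, 0.036], [0.532, -0.001], [0.532, 0.002], [0.533, -0.002]]
11.85 [ 1.57416522e-01 -1.72103577e-01  1.89557551e+00 -2.25736680e-05
  1.41789879e+00  1.56240925e-01] [[-0.001  1.     0.     0.461]
 [ 1.     0.001  0.     0.125]
 [ 0.     0.    -1.     0.17 ]
 [ 0.     0.     0.     1.   ]] 0.056002752635161634
loupe [277. 200.] 0.96 [0.4623 0.1282 0.0283]
mark [335. 109.] 0.74 [0.515  0.2146 0.0285]
mark [275. 200.] 0.41 [0.4602 0.1278 0.0284]
vial_red [282. 164.] 0.63 [0.4667 0.1659 0.0508]
```

View pics/w7.png

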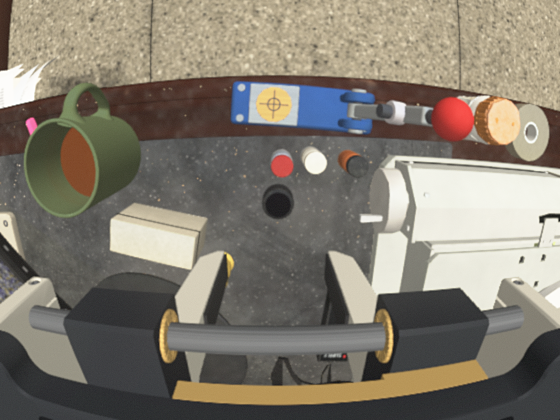

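The view shows the black loupe at (277,201), the red-cap vial at (282,163), the tag at (274,104) and the microscope's focus knob at (385,205), which stays under the gripper body if the grasp isn't too low. I'll refine the loupe and tag centres.

```bash
python3 - <<'E'
from h import *
s=robot.read_state();z=np.load('w7.npz');im,d=z['im'],z['d'];m=robot.camera_model('wrist')
robot.camera_model=lambda n:m
H,S,V=np.moveaxis(cv2.cvtColor(im,cv2.COLOR_RGB2HSV).astype(int),2,0)
def go(n,mk,r,zl):
    v,u=np.nonzero(mk&(d>0));k=(u>=r[0])&(u<=r[1])&(v>=r[2])&(v<=r[3])
    q=np.array([wpix(p,d,s) for p in zip(u[k],v[k])]);q=q[(q[:,2]>zl[0])&(q[:,2]<zl[1])]
    print(n,len(q),q.min(0).round(4),q.max(0).round(4),'mid',((q.min(0)+q.max(0))/2).round(4),cv2.minEnclosingCircle((q[:,:2]*1000).astype(np.float32)))
go('loupe',V<60,(255,298,180,222),(.024,.034))
go('tag',(H>10)&(H<30)&(S>70)&(V>130),(250,300,80,125),(.028,.038))
E
```

```text
loupe 588 [0.4495 0.1101 0.0241] [0.4762 0.1391 0.0317] mid [0.4628 0.1246 0.0279] ((463.07830810546875, 124.99829864501953), 15.05021858215332)
tag 946 [0.4441 0.2026 0.0294] [0.4751 0.2334 0.0357] mid [0.4596 0.218  0.0325] ((459.57373046875, 218.05018615722656), 15.721086502075195)
```

Emit:
move_arm --deltas '[0,0,0.03,0,0,0,0.6,0,0,0.07,0,0,0,0.6,0,0,0.11,0,0,0,0.6,0,0,0.135,0,0,0,0.6,0,0,0.148,0,0,0,0.6,0,0,0.1522,0,0,0,0.6,0,0,0.1522,0,0,0,0.45,0,0,0.1522,0,0,0,0.3,0,0,0.1522,0,0,0,0.2,0,0,0.1522,0,0,0,0.2,0,0,0.1522,0,0,0,0.2]' --squeeze 15

```text
t: 13.42
tool_pos: [0.4612, 0.125, 0.0184]
orientation: [2.22, 2.222, 0.002]
force: [-0.9, 0.1, 6.6]
opening: 0.0304
gripper_force: 15.0
```

Emit:
move_arm --deltas '[0,0,-0.02,0,0,0,0.2,0,0,-0.055,0,0,0,0.2,0,0,-0.1,0,0,0,0.2,0,0,-0.13,0,0,-0.16,0.2,0.01,0,-0.13,0,0,-0.32,0.2,0.022,-0.001,-0.13,0,0,-0.48,0.2,0.036,-0.002,-0.13,0,0,-0.65,0.2,0.05,-0.003,-0.13,0,0,-0.82,0.2,0.064,-0.004,-0.13,0,0,-0.99,0.2,0.078,-0.004,-0.13,0,0,-1.16,0.2,0.09,-0.004,-0.13,0,0,-1.33,0.2,0.094,-0.004,-0.13,0,0,-1.5,0.2]'

```text
t: 14.92
tool_pos: [0.456, 0.2195, 0.1472]
orientation: [-0.1, -3.139, 0.0]
force: [-0.8, -0.9, -0.9]
opening: 0.0306
gripper_force: 15.0
```

Emit:
move_arm --deltas '[0,0,0,0,0,0,0.2,0,0,0,0,0,0,0.2]'

```text
t: 15.18
tool_pos: [0.4562, 0.2187, 0.1474]
orientation: [-0.116, -3.139, 0.0]
force: [0.4, 0.5, -0.3]
opening: 0.0309
gripper_force: 15.0
```

```bash
python3 - <<'E'
from h import *
s=robot.read_state();T=pose(s);print(T.round(4),s['force'],s['opening'])
im,d=robot.read_camera('wrist');np.savez('w8.npz',im=im,d=d)
im2,d2=robot.read_camera('side');np.savez('s8.npz',im=im2,d=d2)
cv2.imwrite('pics/c8.png',np.hstack([cv2.resize(im2[170:350,150:330],(400,400)),cv2.resize(im[190:400,170:380],(400,400))])[...,::-1])
for l in('loupe','vial_red','vial_grey','vial_orange'):
    for r in robot.recognise('wrist',l)[:2]: print(l,np.round(r['uv']),round(r['confidence'],2),wpix(r['uv'],d,s).round(4))
E
```

```text
[[-9.973e-01  7.360e-02 -3.000e-04  4.562e-01]
 [ 7.360e-02  9.973e-01 -2.000e-04  2.187e-01]
 [ 2.000e-04 -2.000e-04 -1.000e+00  1.474e-01]
 [ 0.000e+00  0.000e+00  0.000e+00  1.000e+00]] [ 0.44007219  0.49664941 -0.32479283] 0.030858428011537146
loupe [275. 276.] 0.7 [0.4516 0.2188 0.1581]
vial_red [219. 226.] 0.62 [0.4605 0.1708 0.0502]
vial_grey [224. 250.] 0.61 [0.4872 0.1697 0.0381]
```

View pics/c8.png

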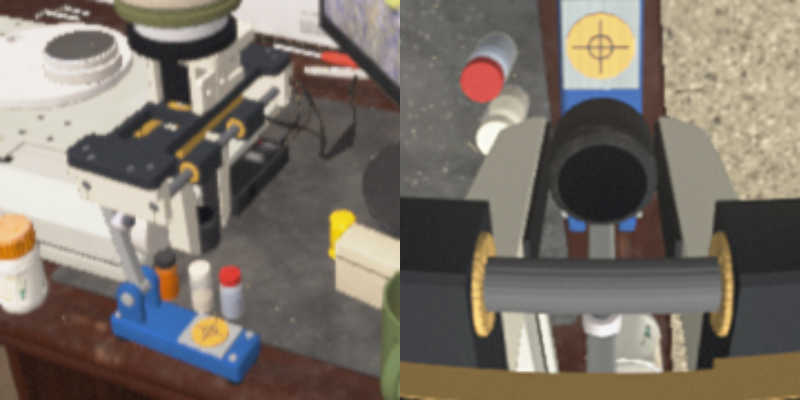

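The loupe is held upright between the pads (rim centre at crop (601,182)), the tag is at crop (600,47) and the vials are standing. Measuring the loupe's offset from the mark in this same picture.

```bash
python3 - <<'E'
from h import *
s=robot.read_state();z=np.load('w8.npz');im,d=z['im'],z['d'];m=robot.camera_model('wrist');robot.camera_model=lambda n:m
H,S,V=np.moveaxis(cv2.cvtColor(im,cv2.COLOR_RGB2HSV).astype(int),2,0)
def go(n,mk,r,zl):
    v,u=np.nonzero(mk&(d>0));k=(u>=r[0])&(u<=r[1])&(v>=r[2])&(v<=r[3])
    q=np.array([wpix(p,d,s) for p in zip(u[k],v[k])]);
    if n=='loupe': print(np.histogram(q[:,2],np.arange(.12,.17,.004)))
    q=q[(q[:,2]>zl[0])&(q[:,2]<zl[1])]
    print(n,len(q),q.min(0).round(4),q.max(0).round(4),'mid',((q.min(0)+q.max(0))/2).round(4),cv2.minEnclosingCircle((q[:,:2]*1000).astype(np.float32)))
go('loupe',V<90,(247,303,240,308),(.1555,.162))
go('tag',(H>10)&(H<30)&(S>70)&(V>130),(250,300,190,235),(.028,.038))
E
```

```text
(array([   0,    0,    0,   48,  223,  213,  111,  116,  327, 2100,    1,
          0]), array([0.12 , 0.124, 0.128, 0.132, 0.136, 0.14 , 0.144, 0.148, 0.152,
       0.156, 0.16 , 0.164, 0.168]))
loupe 2186 [0.443  0.2039 0.1555] [0.4725 0.2331 0.1601] mid [0.4578 0.2185 0.1578] ((457.7318115234375, 219.13031005859375), 15.250175476074219)
tag 947 [0.4436 0.2028 0.0304] [0.4748 0.2331 0.0349] mid [0.4592 0.218  0.0326] ((459.1745300292969, 218.20199584960938), 16.268415451049805)
```

Emit:
move_arm --deltas '[-0.001,0,0.012,0,0,0,0.2,-0.001,0,0.03,0,0,0,0.2,-0.001,0,0.048,0,0,0,0.2,-0.001,0,0.063,0,0,0,0.2,-0.001,0,0.075,0,0,0,0.2,-0.001,0,0.083,0,0,0,0.2,-0.001,0,0.088,0,0,0,0.2,-0.001,0,0.089,0,0,0,0.2,-0.001,0,0.089,0,0,0,0.2,-0.001,0,0.089,0,0,0,0.2]'

```text
t: 16.73
tool_pos: [0.4576, 0.219, 0.059]
orientation: [0.11, 3.139, 0.001]
force: [0.5, -0.4, -0.1]
opening: 0.0304
gripper_force: 15.0
```

```bash
python3 - <<'E'
from h import *
s=robot.read_state();print(s['t'],s['tool_pos'],s['orientation'],s['force'],s['opening'],s['gripper_force'])
im2,d2=robot.read_camera('side');np.savez('s9.npz',im=im2,d=d2)
P=cloud('side',d2);H,S,V=np.moveaxis(cv2.cvtColor(im2,cv2.COLOR_RGB2HSV).astype(int),2,0)
box=(P[...,0]>.43)&(P[...,0]<.6)&(P[...,1]>.1)&(P[...,1]<.26)&(d2>0)
k=box&(V<60)&(P[...,2]>.03)&(P[...,2]<.075);q=P[k]
if len(q): print('dark',len(q),q.min(0).round(3),q.max(0).round(3))
k=box&((H<6)|(H>174))&(S>160)
for lab,kk in(('redcap',k&(P[...,2]<.08)),('knob',k&(P[...,2]>.1))):
    q=P[kk];print(lab,len(q),np.median(q,0).round(3) if len(q) else '')
cv2.imwrite('pics/s9.png',cv2.resize(im2[230:350,170:300],(780,600)[:2],interpolation=cv2.INTER_CUBIC)[...,::-1])
E
```

```text
16.725 [0.45764005 0.21898377 0.0590119 ] [1.09611055e-01 3.13892528e+00 5.20267589e-04] [ 0.4832759  -0.43644779 -0.13880638] 0.030449579463277837 14.999524801969528
dark 135 [0.442 0.201 0.047] [0.462 0.231 0.074]
redcap 12 [0.457 0.163 0.049]
knob 108 [0.549 0.217 0.173]
```

Emit:
move_arm --deltas '[0.0006,0,0.0004,0,0,0,0.2,0.0006,0,0.0004,0,0,0,0.2,0.0006,0,0.0004,0,0,0,0.2,0.0006,0,0.0004,0,0,0,0.2]'

```text
t: 17.27
tool_pos: [0.4567, 0.2189, 0.0582]
orientation: [0.11, 3.14, -0.0]
force: [0.0, -0.0, -0.1]
opening: 0.0303
gripper_force: 15.0
```

```bash
python3 - <<'E'
from h import *
s=robot.read_state();print(s['t'],s['tool_pos'],s['force'],s['opening'],s['gripper_force'],np.abs(s['dq']).max())
print(robot.close_job())
E
```

```text
17.275 [0.45671504 0.21891701 0.05815142] [ 0.01863326 -0.01468017 -0.07673094] 0.030276879027812075 14.999443888664246 0.001227888989394889
the job is handed in; nothing more can be done
None
```

The job is handed in at 17.3 s: the lever was pulled to its stop and is back up and free (the knob slipped out of the grip on the way up, and the fingers briefly pressed on the lever with about 49 N), and the black loupe is held steady about 1 cm above the tag, within about 2 mm of the mark, with the vials standing when last viewed before the final lowering.

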